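Put the relief-printing bench in order

ROBOT

A 6-joint arm with a two-finger parallel gripper is mounted at the origin on the work surface. World frame = base frame: x ahead of the robot, y to its left, z up, the work surface at z = 0. Lengths are in m, angles in rad, forces in N, time in s.
With the tool pointing down it reaches from about 0.325 to 0.775 m from the base axis. Payload 9.3 kg.
Tool frame: the origin (TCP) lies on the front face of the gripper's body, between the roots of the fingers; the fingertips stand 73 mm ahead of it and the grasp point (between the pads) lies 54 mm ahead of it; z points along the fingers, y is the line along which they close (so a half turn about z gives the same grasp; the last joint's range is limited). The gripper opens to 85 mm and grips with 20 to 120 N. Pads are 22 mm wide; open, the fingers measure 114 mm over their backs; the gripper's body (76 mm by 85 mm) begins 54 mm behind the grasp point. The pads swing forward as they close: fully open they stand 13 mm farther back than shut.
Start: joints at [1.069, 0.259, 0.021, 1.334, 0, 1.418], TCP at [0.188, 0.517, 0.304] pointing down, gripper open.
Joint ranges: [-3.04, 3.04], [-0.91, 1.82], [-1.04, 1.36], [-1.92, 1.95], [-1.52, 1.45], [-3.14, 3.14]. Speed limits (rad/s): [2.22, 2.22, 2.79, 3.14, 3.14, 3.14].

INTERFACE

Orientations are given as a 3x3 rotation matrix whose columns are the frame's x, y, z axes.
In Python, from rig import ctrl, optics gives the robot as it stands. The module is installed in compiled form; this text tells all that it offers.
- The arm moves only by the shell command python3 -m inch 'ROWS' [OPENING] [FORCE]. ROWS is JSON, a list that holds one entry, the list of rows, each a list of 6 numbers: the shift along the tool's x, y, z as a fraction of full scale, then the turn, a rotation vector about the tool's x, y, z as a fraction of full scale. A call has 1 to 8 rows; each row is the pose to reach, as a shift and turn from the pose commanded when the call began, along the tool's axes at that moment; what a row does not reach only later rows make up. Full scale, the value 1, is 30 cm for a shift and 2 rad for a turn. A row lasts 1/10 s, in which the tool goes at most 50 mm and 8.59 degrees, less where a joint would pass 70% of its speed; a pose out of reach is approached as far as the arm can. A call with a number of a shift or a turn outside -1 to 1 is refused whole. A call with a gripper value outside its range is refused whole. OPENING is the opening, from -1 (shut) to 1 (fully open), set as the call begins (- or left out, the last holds). The fingers move at their own pace and stop on an object; FORCE is the grip in N (left out, the last holds). Time passes only in rows, so rows that repeat a pose let the fingers close. It gives the time, the measured TCP pose, the force, the opening and the grip force at its end, in the units of the state.
- ctrl.read_state(): the state, without advancing time (a new reading comes with each control period).
- optics.grab_frame(name): name is "scene" or "top"; returns a dict with "color" (384x512x3 uint8, red, green, blue), "camera_matrix" (3x3 intrinsics, pixels), "k1" (the pictures are not rectified: a ray, as slopes to the right and down, at radius r is drawn at 1 + k1 r^2 times it, then the intrinsics apply), "rvec" (rotation vector, rad) and "tvec" (3), from world to camera coordinates, as OpenCV has them. Camera axes: x right, y down, z forward; pixel columns grow to the right and rows downward; lengths in m; the calibration is good to about 2 mm. A picture is of the moment at which its call begins. There is no depth.
- ctrl.hand_in(): hands the job in; it is judged then, once.
The state is a dict: "clock": time; "qpos": joint angles; "dq": joint speeds; "tau": joint torques, N m; "position": TCP position; "tcp_rot": TCP orientation; "ft_force": force on the tool from outside, world axes, zero at the start; "wrist_torque": the same for the moment, N m; "gripper_width": finger opening in m; "finger_force": force on a finger pad.
Only numpy, scipy, OpenCV 4.12 (cv2) and the standard library are available. Lean on these libraries where they do the work, as an engineer would, in place of code of your own. Each camera call takes 0.05 s, during which the arm holds its last target. There are 200 camera calls.

TASK

Sort the five things left on the printmaking bench into their trays: both ink tins into the white tray, both square printing blocks into the dark wooden tray, and the yellow-handled gouge into the green tray. Set each one down gently, never dropped, so that it rests flat on the tray's floor and not on another thing or on the rim: tins upright with the lid on top, blocks with the carved side up. Leave the amber jar and the ink roller where they stand.

Things in the scene. Friction and masses are not known exactly. Their poses are not given: they have to be found in the camera images.
- tin_red_mid (a point): Round steel ink tin with a red lid, upright: 36 mm high, body 46 mm across, lid (top 9 mm) 49 mm across, about 90 g. The point is its centre, 18 mm above its underside; z is up along its axis.
- tin_blue_mid (a point): The same ink tin with a blue lid. The point is its centre, 18 mm above its underside; z is up along its axis.
- block_leaf_mid (a point): Square printing block, 44 x 44 mm and 24 mm high, plywood with a black carved face on top showing a pale leaf; about 50 g. The point is its centre, 12 mm above its underside; x and y along its sides, z up out of the carved face.
- block_sun_mid (a point): Square printing block of the same size and make, with a pale sun on its black carved face. The point is its centre, 12 mm above its underside; x and y along its sides, z up out of the carved face.
- gouge_mid (a point): Carving gouge lying flat, about 60 g: yellow handle 60 mm long, 22 mm wide and 20 mm high, then a brass collar and a thin steel blade. The point is the centre of the handle, 10 mm above the table; x runs along the gouge towards the blade (handle from -30 to +30 mm, blade tip at +75 mm), y across it, z up. Its centre of mass lies within 15 mm of this point.
- tray_white: White tray, for ink tins; open square tray, fixed to the table, outside 150 x 150 x 22 mm high, walls 5 mm, inside 140 x 140 mm, inner floor 5 mm above the table. Origin: centre of its underside, on the table; x and y along its sides, z up.
- tray_wood: Dark wooden tray, for printing blocks; open square tray, fixed to the table, outside 150 x 150 x 22 mm high, walls 5 mm, inside 140 x 140 mm, inner floor 5 mm above the table. Origin: centre of its underside, on the table; x and y along its sides, z up.
- tray_green: Green tray, for the gouge; open square tray, fixed to the table, outside 150 x 150 x 22 mm high, walls 5 mm, inside 140 x 140 mm, inner floor 5 mm above the table. Origin: centre of its underside, on the table; x and y along its sides, z up.
- jar: Amber glass jar with a black lid, 58 mm across, 58 mm high, loose; to be left alone. Origin: centre of its underside; z up.
- brayer: Ink roller lying flat, loose; to be left alone: black rubber roller 60 mm wide and 32 mm thick with a steel fork and a wooden handle; at most 36 mm high, from 90 mm behind the origin (handle end, -x) to 61 mm in front of it (roller, +x), 37 mm to either side. Origin: on the table; x from handle to roller, z up.
Things that resemble listed ones, but are neither listed nor needed, are in the scene too. There is more than one size of the tray_green; the job needs the larger.

How it is judged:
By the outcome, as a careful person would: the job done as asked, in the order asked, and still so for the second after the job is handed in, with the robot touching nothing.
It also fails if it takes over 128 s, if anything falls off the work surface, if the arm or the gripper's body presses on something with over 40 N, if the wrist force passes 120 N, or if a joint passes its speed limit or range.

## Working session

There is one attempt and no reset: what is moved stays moved. The work goes in short steps, Python scripts to look and compute and a shell command to move; the robot and the scene stay as the last step left them, time stands still between calls to the robot, and variables do not carry over. Pictures are saved under pics/ and viewed, at most 18 in all, crops included, and the job is handed in when it is done.

```bash
mkdir -p pics; cat > h.py <<'E'
import numpy as np, cv2
from rig import ctrl, optics
def grab(n):
    f=optics.grab_frame(n); np.save(f'last_{n}.npy',f,allow_pickle=True); return f
def load(n): return np.load(f'last_{n}.npy',allow_pickle=True).item()
def ray(f,px):
    K=np.array(f['camera_matrix']); px=np.array(px,float).reshape(-1,2)
    d=np.array([f['k1'],0,0,0,0],float)
    u=cv2.undistortPoints(px.reshape(-1,1,2),K,d).reshape(-1,2)
    R,_=cv2.Rodrigues(np.array(f['rvec'],float)); t=np.array(f['tvec'],float).reshape(3)
    D=np.c_[u,np.ones(len(u))]@R; return -R.T@t, D
def toz(f,px,z):
    o,D=ray(f,px); return o+D*((z-o[2])/D[:,2])[:,None]
def proj(f,P):
    d=np.array([f['k1'],0,0,0,0],float)
    return cv2.projectPoints(np.array(P,float).reshape(-1,1,3),np.array(f['rvec'],float),np.array(f['tvec'],float),np.array(f['camera_matrix']),d)[0].reshape(-1,2)
E
python3 - <<'E'
from h import *
for n in('top','scene'):
    f=grab(n); cv2.imwrite(f'pics/{n}0.png',cv2.resize(f['color'][...,::-1],None,fx=1.5,fy=1.5,interpolation=cv2.INTER_CUBIC))
    print(n,f['camera_matrix'],f['k1'],ray(f,[256,192]))
s=ctrl.read_state();print(s['clock'],s['position'],s['tcp_rot'],s['gripper_width'],s['ft_force'])
E
```

```text
top [[394.64820534   0.         261.10793336]
 [  0.         394.64820534 189.90627422]
 [  0.           0.           1.        ]] 0.04343807742732045 (array([0.26666949, 0.01588363, 1.23987535]), array([[ 0.13584653, -0.0089725 , -0.99078801]]))
scene [[386.53885892   0.         242.98530032]
 [  0.         386.53885892 192.84400609]
 [  0.           0.           1.        ]] -0.0790925221496932 (array([ 0.88185543, -0.28572775,  0.88549141]), array([[-0.41604231,  0.33696197, -0.84528342]]))
0.1 [0.18788643 0.51674242 0.30332615] [[-9.39782098e-01  3.41773700e-01 -5.88025220e-04]
 [ 3.41774151e-01  9.39781530e-01 -1.05160251e-03]
 [ 1.93205162e-04 -1.18924903e-03 -9.99999274e-01]] 0.08547065489272189 [ 0.03415897 -0.68188239 -0.45125142]
```

View pics/top0.png

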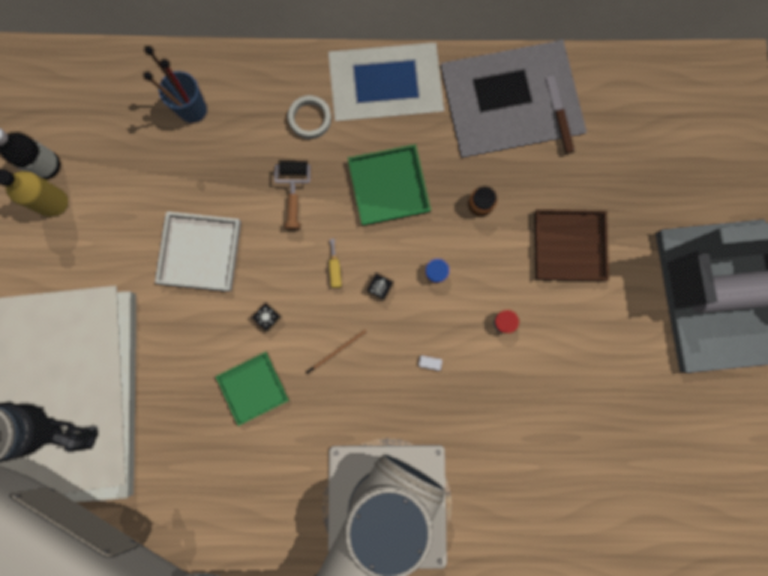

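View pics/scene0.png

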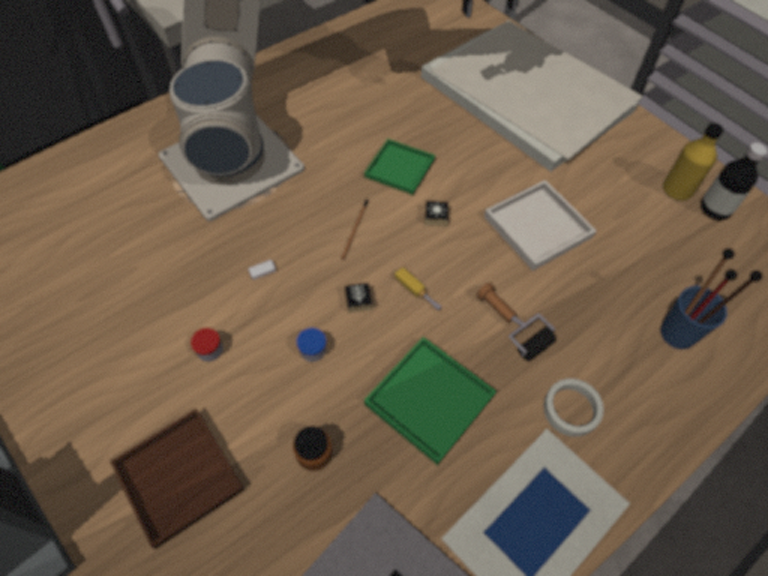

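Top view (1.5x pixels): red tin (507,322), blue tin (437,271), leaf block (379,287), sun block (266,317), gouge (335,270). White tray (198,252), wooden tray (570,246), green trays (388,185) large and (252,388) small, jar (483,200), brayer (292,190).

Possible mix-ups:
- **Gouge:** the paint brush (337,352) and the knife (560,115) are not it. The yellow tool at (335,270) is.
- **Green tray:** (388,185) is the larger, not (252,388).
- **Tins:** the jar (483,200) and the blue cup (182,97) are not tins.
- **Blocks:** the eraser (430,363) and the black print (503,90) are not blocks.
- **White tray:** the tape ring (309,117) and paper (387,80) are not it. The tray is at (198,252).

```bash
cat > meas.py <<'E'
from h import *
W={'tin_red':((507,322),(206,341),.036),'tin_blue':((437,271),(312,342),.036),'leaf':((379,287),(359,295),.024),'sun':((266,317),(437,211),.024),
'gouge':((335,274),(408,281),.012),'white':((198,252),(540,223),.022),'wood':((570,246),(178,478),.022),'green':((388,185),(430,400),.022),'green_small':((252,388),(400,166),.022)}
def mask(name,img):
    h=cv2.cvtColor(cv2.GaussianBlur(img,(3,3),0),cv2.COLOR_RGB2HSV).astype(int);H,S,V=h[...,0],h[...,1],h[...,2]
    if name=='tin_red': m=((H<8)|(H>170))&(S>150)
    elif name=='tin_blue': m=(H>105)&(H<130)&(S>130)
    elif name in('leaf','sun'): m=(V<75)
    elif name=='gouge': m=(H>19)&(H<32)&(S>150)&(V>110)
    elif name=='white': m=(S<50)&(V>110)
    elif name=='wood': m=(V<90)&(S>60)
    else: m=(H>50)&(H<85)&(S>110)
    return m.astype(np.uint8)
def blob(f,name,k):
    m=mask(name,f['color']); c=np.array(W[name][k])/1.5
    if name in('leaf','sun','wood','white'): m=cv2.morphologyEx(m,cv2.MORPH_CLOSE,np.ones((5,5)))
    cs,_=cv2.findContours(m,cv2.RETR_EXTERNAL,cv2.CHAIN_APPROX_NONE)
    cs=[x for x in cs if len(x)>12]
    return min(cs,key=lambda x:np.hypot(*(np.mean(x[:,0],0)-c)))[:,0]
if __name__=='__main__':
  for name in W:
    for k,n in enumerate(('top','scene')):
      f=load(n); c=blob(f,name,k); P=toz(f,c,W[name][2])[:,:2]
      (x,y),(w,h),a=cv2.minAreaRect((P*1000).astype(np.float32))
      print(name,n,'c %.0f %.0f size %.0f %.0f ang %.1f'%(x,y,w,h,a))
E
python3 meas.py
python3 - <<'E'
from h import *
f=load('top')['color'][130:265,130:360,::-1]; g=load('scene')['color'][120:255,110:340,::-1]
cv2.imwrite('pics/crop1.png',cv2.resize(np.vstack([f,g]),None,fx=2.2,fy=2.2,interpolation=cv2.INTER_CUBIC)[:600])
E
```

```text
tin_red top c 363 -246 size 43 43 ang 88.2
tin_red scene c 366 -247 size 46 46 ang 35.6
tin_blue top c 469 -104 size 37 38 ang 89.3
tin_blue scene c 473 -106 size 43 41 ang 53.1
leaf top c 437 17 size 42 45 ang 63.4
leaf scene c 443 13 size 45 43 ang 61.1
sun top c 373 249 size 40 43 ang 45.8
sun scene c 379 246 size 41 42 ang 50.1
gouge top c 468 109 size 48 10 ang 7.5
gouge scene c 467 108 size 58 22 ang 5.5
white top c 512 391 size 156 154 ang 84.1
white scene c 517 385 size 160 155 ang 84.1
wood top c 473 -487 size 434 232 ang 56.0
wood scene c 445 -452 size 293 331 ang 89.9
green top c 655 -4 size 142 140 ang 12.3
green scene c 661 -8 size 145 149 ang 11.7
green_small top c 231 272 size 100 104 ang 26.1
green_small scene c 241 265 size 104 108 ang 26.4
```

View pics/crop1.png

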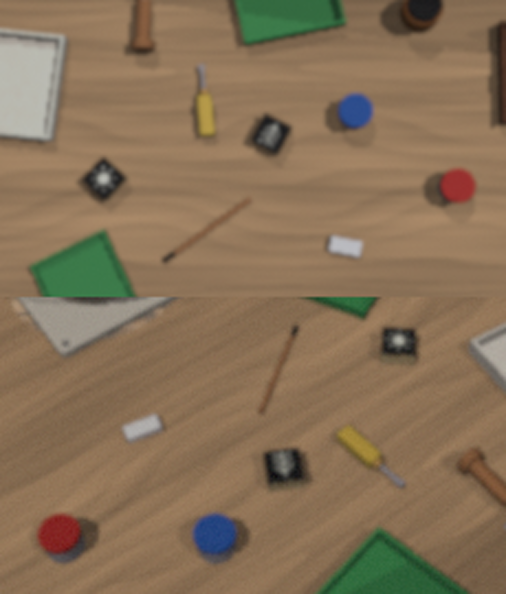

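The crop confirms the choices: red and blue tins, leaf block centre, sun block left, yellow gouge with its blade pointing to +x, and a lone brush that can be ignored. Next I get the wooden tray from its corners and work out the first reach.

```bash
cat > go.py <<'E'
# usage: go.py x y z phi(deg of tool y): prints tool-frame shift/0.3 and turn/2 from present pose
import sys
from h import *
def plan(x,y,z,phi,s=None):
    s=s or ctrl.read_state(); R=np.array(s['tcp_rot']); a=np.radians(phi)
    Y=np.array([np.cos(a),np.sin(a),0]); Z=np.array([0,0,-1.]); T=np.c_[np.cross(Y,Z),Y,Z]
    d=R.T@(np.array([x,y,z])-s['position'])/.3; r=cv2.Rodrigues(R.T@T)[0].ravel()/2
    print('shift',d.round(3),'turn',r.round(3),'dist %.3f'%(np.linalg.norm(d)*.3),'t',s['clock'])
if __name__=='__main__': plan(*map(float,sys.argv[1:5]))
E
python3 - <<'E'
from h import *
for n,c in(('top',[(535,209),(607,210),(607,281),(535,281)]),('scene',[(112,463),(195,411),(245,487),(155,546)])):
    P=toz(load(n),np.array(c)/1.5,.022); print(P[:,:2].round(3).tolist(),P.mean(0).round(3))
E
python3 go.py .365 -.246 .20 84
```

```text
[[0.602, -0.316], [0.6, -0.468], [0.448, -0.46], [0.448, -0.31]] [ 0.524 -0.389  0.022]
[[0.457, -0.463], [0.459, -0.319], [0.608, -0.315], [0.604, -0.462]] [ 0.532 -0.39   0.022]
shift [-1.424 -2.187  0.347] turn [-0.001 -0.    -0.122] dist 0.790 t 0.1
```

```bash
python3 go.py .42 .25 .25 84
```

```text
shift [-1.031 -0.571  0.178] turn [-0.001 -0.    -0.122] dist 0.358 t 0.1
```

```bash
python3 -m inch '[[[-0.12,-0.07,0.02,0,0,-0.02],[-0.28,-0.16,0.05,0,0,-0.05],[-0.43,-0.25,0.08,0,0,-0.08],[-0.58,-0.33,0.11,0,0,-0.1],[-0.73,-0.42,0.14,0,0,-0.122],[-0.88,-0.5,0.16,0,0,-0.122],[-0.97,-0.55,0.18,0,0,-0.122],[-1,-0.57,0.18,0,0,-0.122]]]' 1 40; python3 go.py .365 -.246 .2 84;  python3 go.py .40 0 .22 84
```

```text
clock: 0.9
position: [0.4135, 0.2506, 0.2486]
tcp_rot: [[-0.994, 0.109, -0.001], [0.109, 0.994, -0.001], [0.001, -0.001, -1.0]]
ft_force: [-1.3, 0.1, -0.4]
gripper_width: 0.0854
finger_force: 0.0
shift [-0.019 -1.663  0.165] turn [-0.001 -0.001 -0.002] dist 0.501 t 0.9
shift [-0.046 -0.835  0.097] turn [-0.001 -0.001 -0.002] dist 0.253 t 0.9
```

```bash
python3 -m inch '[[[0,-0.1,0.01,0,0,0],[0,-0.25,0.03,0,0,0],[-0.01,-0.4,0.05,0,0,0],[-0.01,-0.55,0.07,0,0,0],[-0.01,-0.7,0.08,0,0,0],[-0.01,-0.83,0.08,0,0,0]]]' >/dev/null; python3 -m inch '[[[0,-0.15,0.02,0,0,0],[0,-0.3,0.03,0,0,0],[-0.01,-0.45,0.05,0,0,0],[-0.01,-0.6,0.07,0,0,0],[-0.01,-0.75,0.08,0,0,0],[-0.01,-0.82,0.085,0,0,0],[-0.01,-0.833,0.085,0,0,0],[-0.01,-0.833,0.085,0,0,0]]]'; python3 go.py .365 -.246 .085 84; python3 - <<'E'
from h import *
f=grab('scene'); cv2.imwrite('pics/s1.png',cv2.resize(f['color'][150:300,60:280,::-1],None,fx=2.5,fy=2.5))
E
```

```text
clock: 2.3
position: [0.3651, -0.243, 0.2002]
tcp_rot: [[-0.994, 0.106, -0.001], [0.106, 0.994, 0.001], [0.001, 0.001, -1.0]]
ft_force: [0.6, 0.4, -0.6]
gripper_width: 0.0853
finger_force: 0.0
shift [-0.001 -0.01   0.384] turn [ 0.    -0.    -0.001] dist 0.115 t 2.3
```

View pics/s1.png

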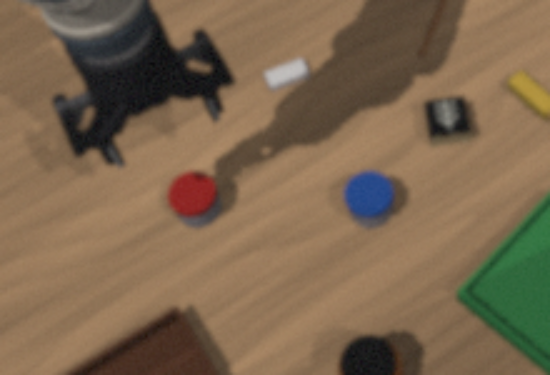

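The gripper stands above the red tin at crop (193,197), with its fingers either side, and nothing else is near. Descending and closing.

```bash
python3 -m inch '[[[0,-0.01,0.1,0,0,0],[0,-0.01,0.2,0,0,0],[0,-0.01,0.28,0,0,0],[0,-0.01,0.34,0,0,0],[0,-0.01,0.37,0,0,0],[0,-0.01,0.384,0,0,0],[0,-0.01,0.384,0,0,0]]]' | grep -v rot; python3 -m inch '[[[0,0,0,0,0,0],[0,0,0,0,0,0],[0,0,0,0,0,0],[0,0,0,0,0,0],[0,0,0,0,0,0],[0,0,0,0,0,0],[0,0,0,0,0,0],[0,0,0,0,0,0]]]' -1 40; python3 - <<'E'
from h import *
f=grab('scene'); cv2.imwrite('pics/s2.png',cv2.resize(f['color'][160:270,80:240,::-1],None,fx=3,fy=3))
E
python3 go.py .365 -.246 .2 84
```

```text
clock: 3.05
position: [0.3652, -0.2456, 0.0854]
ft_force: [-0.1, -1.1, -0.8]
gripper_width: 0.0848
finger_force: 0.0
clock: 3.85
position: [0.3652, -0.2464, 0.0861]
tcp_rot: [[-0.994, 0.105, 0.001], [0.105, 0.994, -0.001], [-0.001, -0.001, -1.0]]
ft_force: [-0.8, 1.4, 8.7]
gripper_width: 0.0479
finger_force: 39.7
shift [ 0.     0.001 -0.38 ] turn [-0.     0.001 -0.   ] dist 0.114 t 3.9
```

View pics/s2.png

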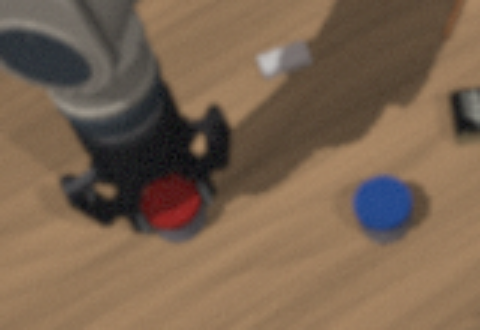

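The tin sits between the pads. I lift and measure where the lid lies relative to the TCP.

```bash
python3 -m inch '[[[0,0,-0.03,0,0,0],[0,0,-0.08,0,0,0],[0,0,-0.18,0,0,0],[0,0,-0.28,0,0,0],[0,0,-0.36,0,0,0],[0,0,-0.38,0,0,0],[0,0,-0.38,0,0,0]]]' |grep -v rot; python3 - <<'E'
from h import *
import meas
f=grab('scene')
m=meas.mask('tin_red',f['color']);cs,_=cv2.findContours(m,0,1);c=max(cs,key=cv2.contourArea)[:,0]
s=ctrl.read_state();print(s['position'])
P=toz(f,c,s['position'][2]-.05)[:,:2];print(cv2.minAreaRect((P*1000).astype(np.float32)))
E
for a in ".42 0 .2" ".485 .391 .2" ; do python3 go.py $a 84; done
```

```text
clock: 4.6
position: [0.3651, -0.2463, 0.2001]
ft_force: [0.2, -0.1, -1.2]
gripper_width: 0.0474
finger_force: 41.3
[ 0.36478049 -0.24604125  0.1990203 ]
((366.26165771484375, -246.98204040527344), (45.15141296386719, 44.48609161376953), 62.579010009765625)
shift [-0.097  0.835 -0.003] turn [-0.  0. -0.] dist 0.252 t 4.65
shift [-0.176  2.154 -0.004] turn [-0.  0. -0.] dist 0.648 t 4.65
```

```bash
python3 -m inch '[[[-0.01,0.05,0,0,0,0],[-0.025,0.14,0,0,0,0],[-0.05,0.26,0,0,0,0],[-0.07,0.38,0,0,0,0],[-0.09,0.5,0,0,0,0],[-0.11,0.62,0,0,0,0],[-0.13,0.72,0,0,0,0]]]'|grep pos; python3 -m inch '[[[-0.02,0.12,0,0,0,0],[-0.04,0.24,0,0,0,0],[-0.065,0.36,0,0,0,0],[-0.085,0.48,0,0,0,0],[-0.11,0.6,0,0,0,0],[-0.13,0.72,0,0,0,0]]]'|grep pos; python3 -m inch '[[[-0.02,0.12,0,0,0,0],[-0.04,0.24,0,0,0,0],[-0.065,0.36,0,0,0,0],[-0.085,0.48,0,0,0,0],[-0.11,0.6,0,0,0,0],[-0.12,0.68,0,0,0,0],[-0.126,0.713,0,0,0,0],[-0.126,0.713,0,0,0,0]]]'|grep -v rot; python3 go.py .548 .3845 .091 84; python3 - <<'E'
from h import *
f=grab('top'); cv2.imwrite('pics/t2.png',cv2.resize(f['color'][80:260,60:260,::-1],None,fx=3,fy=3))
E
```

```text
position: [0.4258, -0.0335, 0.1978]
position: [0.4874, 0.1768, 0.1975]
clock: 6.75
position: [0.5473, 0.3848, 0.1972]
ft_force: [0.2, -0.4, -0.3]
gripper_width: 0.047
finger_force: 41.4
shift [-0.003 -0.     0.354] turn [-0.001 -0.001  0.001] dist 0.106 t 6.75
```

View pics/t2.png

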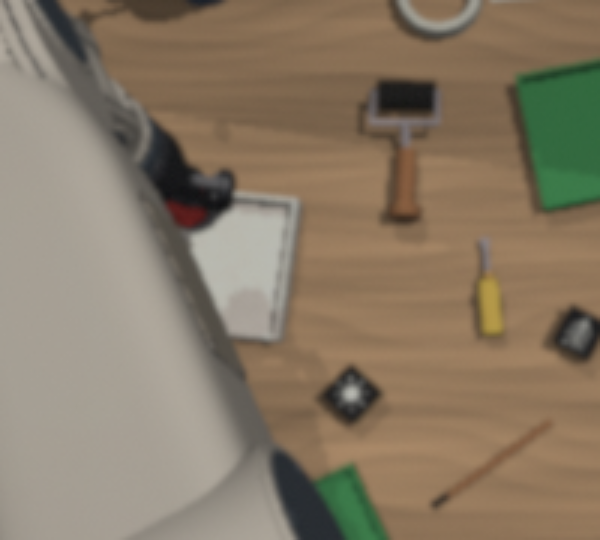

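The red tin hangs over the far half of the white tray (crop (190,215)). Lowering gently.

```bash
python3 -m inch '[[[0,0,0.06,0,0,0],[0,0,0.14,0,0,0],[0,0,0.21,0,0,0],[0,0,0.26,0,0,0],[0,0,0.29,0,0,0],[0,0,0.31,0,0,0],[0,0,0.32,0,0,0],[0,0,0.325,0,0,0]]]' |grep -v rot; python3 -m inch '[[[0,0,0.005,0,0,0],[0,0,0.01,0,0,0],[0,0,0.015,0,0,0],[0,0,0.02,0,0,0],[0,0,0.025,0,0,0],[0,0,0.028,0,0,0],[0,0,0.028,0,0,0]]]' |grep -v rot
```

```text
clock: 7.6
position: [0.5479, 0.3839, 0.102]
ft_force: [0.8, 0.3, -0.6]
gripper_width: 0.0475
finger_force: 41.4
clock: 8.3
position: [0.5476, 0.3841, 0.0931]
ft_force: [-0.3, -0.3, -0.8]
gripper_width: 0.0474
finger_force: 41.4
```

```bash
for i in 1; do python3 -m inch '[[[0,0,0.003,0,0,0],[0,0,0.005,0,0,0],[0,0,0.005,0,0,0]]]' |grep -E 'pos|ft'; python3 -m inch '[[[0,0,0.003,0,0,0],[0,0,0.005,0,0,0],[0,0,0.005,0,0,0]]]' |grep -E 'pos|ft';done
```

```text
position: [0.5477, 0.3841, 0.0917]
ft_force: [-0.6, -0.4, -1.5]
position: [0.5477, 0.3842, 0.0912]
ft_force: [-2.6, -0.9, 6.5]
```

Contact at z≈0.0915. Releasing and retreating.

```bash
python3 -m inch '[[[0,0,0,0,0,0],[0,0,0,0,0,0],[0,0,0,0,0,0],[0,0,0,0,0,0],[0,0,0,0,0,0]]]' 0.55 |grep -v rot;  python3 -m inch '[[[0,0,-0.03,0,0,0],[0,0,-0.08,0,0,0],[0,0,-0.18,0,0,0],[0,0,-0.3,0,0,0],[0,0,-0.36,0,0,0],[0,0,-0.38,0,0,0]]]'|grep -v rot; python3 go.py .471 -.105 .2 84
```

```text
clock: 9.4
position: [0.5477, 0.3841, 0.0902]
ft_force: [-0.0, -0.9, -1.2]
gripper_width: 0.0663
finger_force: 0.0
clock: 10.0
position: [0.5483, 0.3845, 0.2075]
ft_force: [0.0, -0.8, -0.3]
gripper_width: 0.0659
finger_force: 0.0
shift [ 0.086 -1.65   0.021] turn [ 0.001  0.002 -0.   ] dist 0.496 t 10.0
```

Now the blue tin.

```bash
python3 -m inch '[[[0.01,-0.1,0,0,0,0],[0.02,-0.25,0,0,0,0],[0.02,-0.4,0,0,0,0],[0.03,-0.55,0.01,0,0,0],[0.04,-0.7,0.01,0,0,0],[0.043,-0.83,0.01,0,0,0]]]' 1 40 |grep pos; python3 -m inch '[[[0.01,-0.15,0,0,0,0],[0.02,-0.3,0,0,0,0],[0.02,-0.45,0,0,0,0],[0.03,-0.6,0.01,0,0,0],[0.04,-0.75,0.01,0,0,0],[0.043,-0.81,0.01,0,0,0],[0.043,-0.82,0.01,0,0,0]]]' |grep pos; python3 go.py .471 -.105 .085 84; python3 - <<'E'
from h import *
import meas
f=grab('top'); m=meas.mask('tin_red',f['color']);cs,_=cv2.findContours(m,0,1)
for c in cs:
  if cv2.contourArea(c)>30: print(cv2.contourArea(c),c[:,0].mean(0),cv2.minAreaRect((toz(f,c[:,0],.041)[:,:2]*1000).astype(np.float32)))
cv2.imwrite('pics/t3.png',cv2.resize(f['color'][110:260,90:370,::-1],None,fx=2.5,fy=2.5))
E
```

```text
position: [0.5076, 0.1359, 0.2006]
position: [0.4696, -0.1075, 0.1977]
shift [-0.004  0.009  0.376] turn [-0.    -0.    -0.002] dist 0.113 t 11.3
127.5 [132.78378378 155.7027027 ] ((544.4419555664062, 381.76153564453125), (41.392974853515625, 38.791526794433594), 66.26005554199219)
```

View pics/t3.png

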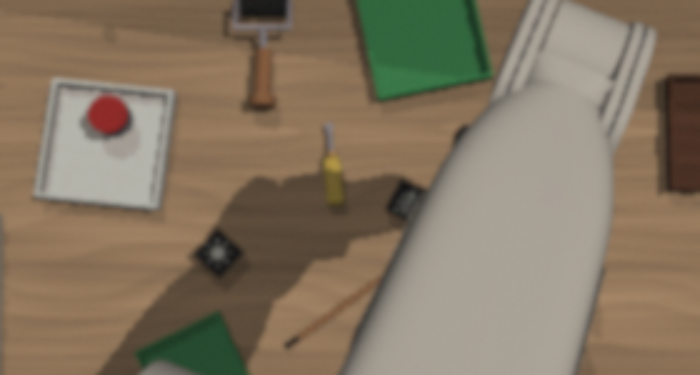

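The red tin stands in the far half of the white tray (crop (108,115)), clear of the walls. Grasping the blue tin.

```bash
python3 -m inch '[[[0,0.01,0.1,0,0,0],[0,0.01,0.2,0,0,0],[0,0.01,0.28,0,0,0],[0,0.01,0.34,0,0,0],[0,0.01,0.365,0,0,0],[0,0.01,0.376,0,0,0],[0,0.01,0.376,0,0,0]]]' | grep -v rot; python3 -m inch '[[[0,0,0,0,0,0],[0,0,0,0,0,0],[0,0,0,0,0,0],[0,0,0,0,0,0],[0,0,0,0,0,0],[0,0,0,0,0,0],[0,0,0,0,0,0],[0,0,0,0,0,0]]]' -1 40|grep -v rot;python3 -m inch '[[[0,0,-0.03,0,0,0],[0,0,-0.08,0,0,0],[0,0,-0.18,0,0,0],[0,0,-0.28,0,0,0],[0,0,-0.36,0,0,0],[0,0,-0.38,0,0,0],[0,0,-0.38,0,0,0]]]' |grep -v rot; python3 - <<'E'
from h import *
import meas
f=grab('scene')
m=meas.mask('tin_blue',f['color']);m[250:]=0;m[:,300:]=0;cs,_=cv2.findContours(m,0,1);c=max(cs,key=cv2.contourArea)[:,0]
s=ctrl.read_state();print(s['position'])
P=toz(f,c,s['position'][2]-.05)[:,:2];print(cv2.minAreaRect((P*1000).astype(np.float32)))
E
python3 go.py .482 .3915 .2 84
```

```text
clock: 12.05
position: [0.4708, -0.102, 0.0857]
ft_force: [0.4, 0.5, -0.3]
gripper_width: 0.0856
finger_force: 0.0
clock: 12.85
position: [0.4709, -0.1027, 0.0865]
ft_force: [-1.7, 1.4, 8.0]
gripper_width: 0.0472
finger_force: 39.8
clock: 13.55
position: [0.4707, -0.1026, 0.2003]
ft_force: [0.1, -0.0, -0.9]
gripper_width: 0.0473
finger_force: 41.3
[ 0.47034596 -0.1024085   0.19922958]
((475.1443786621094, -103.0329360961914), (40.57676315307617, 45.127410888671875), 33.90362548828125)
shift [ 0.134  1.641 -0.003] turn [ 0.  0. -0.] dist 0.494 t 13.6
```

```bash
python3 -m inch '[[[0.01,0.06,0,0,0,0],[0.02,0.16,0,0,0,0],[0.03,0.28,0,0,0,0],[0.04,0.4,0,0,0,0],[0.05,0.52,0,0,0,0],[0.06,0.64,0,0,0,0],[0.065,0.76,0,0,0,0],[0.067,0.84,0,0,0,0]]]'|grep pos; python3 -m inch '[[[0.01,0.12,0,0,0,0],[0.02,0.24,0,0,0,0],[0.03,0.36,0,0,0,0],[0.04,0.48,0,0,0,0],[0.05,0.6,0,0,0,0],[0.06,0.7,0,0,0,0],[0.067,0.78,0,0,0,0],[0.067,0.8,0,0,0,0]]]'|grep pos;  python3 go.py .482 .3915 .102 84
```

```text
position: [0.4761, 0.1522, 0.1979]
position: [0.4813, 0.3929, 0.1972]
shift [-0.004 -0.004  0.317] turn [-0.001 -0.001  0.001] dist 0.095 t 15.2
```

```bash
python3 -m inch '[[[0,0,0.06,0,0,0],[0,0,0.14,0,0,0],[0,0,0.21,0,0,0],[0,0,0.26,0,0,0],[0,0,0.29,0,0,0],[0,0,0.305,0,0,0],[0,0,0.315,0,0,0],[0,0,0.32,0,0,0]]]' |grep -E 'pos|ft'; python3 -m inch '[[[0,0,0.005,0,0,0],[0,0,0.01,0,0,0],[0,0,0.015,0,0,0],[0,0,0.02,0,0,0],[0,0,0.025,0,0,0],[0,0,0.028,0,0,0],[0,0,0.028,0,0,0]]]' |grep -E 'pos|ft'; python3 -m inch '[[[0,0,0.003,0,0,0],[0,0,0.005,0,0,0],[0,0,0.005,0,0,0]]]' |grep -E 'pos|ft'
```

```text
position: [0.4822, 0.3909, 0.1037]
ft_force: [0.4, -0.6, -1.1]
position: [0.482, 0.391, 0.0949]
ft_force: [-0.2, -0.1, -0.9]
position: [0.482, 0.391, 0.0935]
ft_force: [-0.1, -0.7, -1.4]
```

```bash
python3 -m inch '[[[0,0,0.003,0,0,0],[0,0,0.005,0,0,0],[0,0,0.005,0,0,0]]]' |grep -E 'pos|ft';  python3 -m inch '[[[0,0,0.002,0,0,0],[0,0,0.004,0,0,0],[0,0,0.004,0,0,0]]]' |grep -E 'pos|ft'
```

```text
position: [0.482, 0.391, 0.092]
ft_force: [-0.3, 0.7, -0.6]
position: [0.482, 0.391, 0.0915]
ft_force: [-2.1, -1.2, 5.7]
```

Contact. Release, then go to the leaf block at about (.440,.015), closing direction 62°.

```bash
python3 -m inch '[[[0,0,0,0,0,0],[0,0,0,0,0,0],[0,0,0,0,0,0],[0,0,0,0,0,0],[0,0,0,0,0,0]]]' 0.55 |grep -E 'pos|ft|wid';  python3 -m inch '[[[0,0,-0.03,0,0,0],[0,0,-0.08,0,0,0],[0,0,-0.18,0,0,0],[0,0,-0.3,0,0,0],[0,0,-0.36,0,0,0],[0,0,-0.38,0,0,0]]]'|grep -E 'pos|ft'; python3 go.py .440 .015 .2 62
```

```text
position: [0.482, 0.391, 0.0908]
ft_force: [0.4, 1.1, -0.1]
gripper_width: 0.0665
position: [0.4826, 0.3914, 0.208]
ft_force: [0.2, 0.5, -0.4]
shift [ 0.01  -1.263  0.023] turn [0.002 0.001 0.192] dist 0.379 t 18.7
```

```bash
python3 -m inch '[[[0,-0.1,0,0,0,0],[0,-0.25,0,0,0,0],[0,-0.4,0,0,0,0],[0,-0.55,0.01,0,0,0],[0,-0.7,0.01,0,0,0]]]' 1 40 |grep pos; python3 -m inch '[[[0,-0.15,0,0,0,0.04],[0,-0.3,0,0,0,0.1],[0.01,-0.45,0.01,0,0,0.16],[0.01,-0.54,0.01,0,0,0.192],[0.01,-0.56,0.01,0,0,0.192],[0.01,-0.563,0.01,0,0,0.192]]]' |grep pos; python3 - <<'E'
from h import *
import meas
meas.W['tin_blue']=((190,270),(520,225),.041);meas.W['tin_red']=((198,230),(560,225),.041)
for k,n in enumerate(('top','scene')):
  f=grab(n)
  for q in('tin_red','tin_blue','leaf','sun','gouge'):
    try:
      c=meas.blob(f,q,k); print(n,q,c.mean(0).round(0),[np.round(v,0) for v in cv2.minAreaRect((toz(f,c,meas.W[q][2])[:,:2]*1000).astype(np.float32))])
    except Exception as e: print(n,q,e)
a=load('top')['color'][120:220,90:300,::-1];b=load('scene')['color'][120:260,190:400,::-1]
cv2.imwrite('pics/t4.png',cv2.resize(np.vstack([a,b]),None,fx=2.5,fy=2.5))
E
python3 go.py .440 .015 .077 62
```

```text
position: [0.459, 0.1806, 0.201]
position: [0.4392, 0.0139, 0.1986]
top tin_red [133. 156.] [array([544., 382.]), array([41., 39.]), np.float64(66.0)]
top tin_blue [130. 176.] [array([480., 389.]), array([41., 41.]), np.float64(28.0)]
top leaf [178. 212.] [array([369., 244.]), array([62., 51.]), np.float64(46.0)]
top sun [178. 212.] [array([369., 244.]), array([62., 51.]), np.float64(46.0)]
top gouge [ 18. 124.] [array([650., 744.]), array([56., 48.]), np.float64(4.0)]
scene tin_red [368. 152.] [array([550., 380.]), array([40., 42.]), np.float64(18.0)]
scene tin_blue [353. 136.] [array([484., 387.]), array([42., 44.]), np.float64(85.0)]
scene leaf [239. 198.] [array([443.,  13.]), array([44., 42.]), np.float64(61.0)]
scene sun [290. 141.] [array([374., 241.]), array([60., 55.]), np.float64(49.0)]
scene gouge [273. 187.] [array([467., 108.]), array([59., 22.]), np.float64(5.0)]
shift [-0.002  0.001  0.406] turn [ 0. -0.  0.] dist 0.122 t 19.9
```

View pics/t4.png

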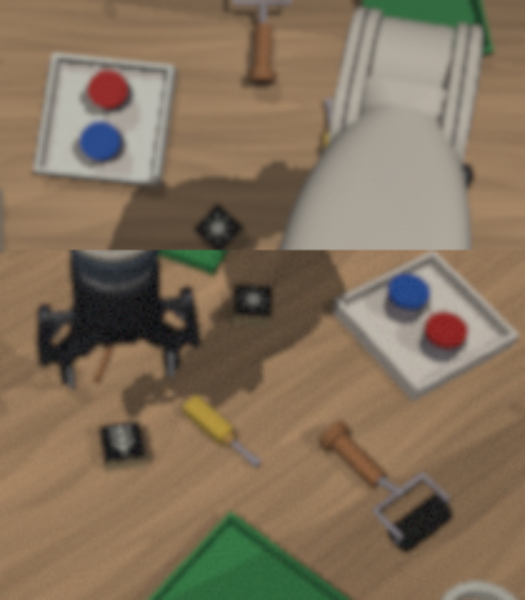

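Both tins stand upright in the white tray, separated (crop (108,90) and (100,142)). Known tin positions show small camera biases; corrected: leaf (.440,.018), sun (.376,.250), gouge (.466,.111).

```bash
python3 -m inch '[[[0,0.01,0.1,0,0,0],[0,0.01,0.2,0,0,0],[0,0.01,0.29,0,0,0],[0,0.01,0.36,0,0,0],[0,0.01,0.39,0,0,0],[0,0.01,0.405,0,0,0],[0,0.01,0.405,0,0,0]]]' | grep -v rot; python3 -m inch '[[[0,0,0,0,0,0],[0,0,0,0,0,0],[0,0,0,0,0,0],[0,0,0,0,0,0],[0,0,0,0,0,0],[0,0,0,0,0,0],[0,0,0,0,0,0],[0,0,0,0,0,0]]]' -1 40|grep -v rot;python3 -m inch '[[[0,0,-0.03,0,0,0],[0,0,-0.08,0,0,0],[0,0,-0.18,0,0,0],[0,0,-0.28,0,0,0],[0,0,-0.36,0,0,0],[0,0,-0.4,0,0,0],[0,0,-0.4,0,0,0]]]' |grep -v rot; python3 go.py .44 -.15 .2 88;python3 go.py .560 -.389 .2 88; python3 - <<'E'
from h import *
f=grab('scene'); cv2.imwrite('pics/s5.png',cv2.resize(f['color'][120:260,150:330,::-1],None,fx=3,fy=3))
E
```

```text
clock: 20.6
position: [0.441, 0.0177, 0.0774]
ft_force: [0.3, -0.1, 0.0]
gripper_width: 0.0853
finger_force: 0.0
clock: 21.4
position: [0.4411, 0.017, 0.0782]
ft_force: [-2.0, 0.2, 6.6]
gripper_width: 0.0431
finger_force: 40.5
clock: 22.1
position: [0.4415, 0.017, 0.1996]
ft_force: [0.8, 1.0, -1.8]
gripper_width: 0.0432
finger_force: 41.2
shift [-0.257 -0.494 -0.001] turn [ 0.     0.002 -0.227] dist 0.167 t 22.1
shift [-9.840e-01 -1.009e+00  1.000e-03] turn [ 0.     0.002 -0.227] dist 0.423 t 22.1
```

View pics/s5.png

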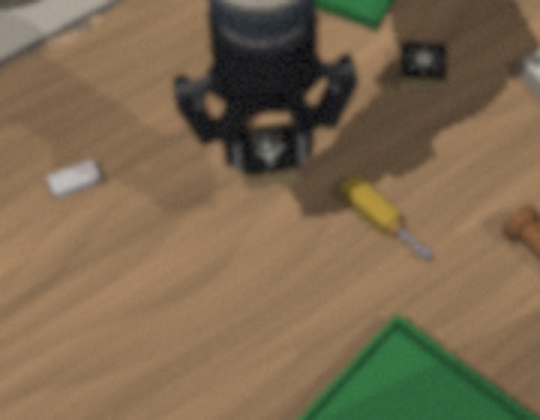

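The leaf block is held level, carved face up. Carrying it to the wooden tray's far half.

```bash
python3 -m inch '[[[-0.04,-0.04,0,0,0,0],[-0.1,-0.1,0,0,0,0],[-0.18,-0.18,0,0,0,0],[-0.26,-0.26,0,0,0,0],[-0.34,-0.34,0,0,0,0],[-0.42,-0.42,0,0,0,0],[-0.5,-0.5,0,0,0,0]]]'|grep pos; python3 -m inch '[[[-0.08,-0.08,0,0,0,-0.03],[-0.16,-0.16,0,0,0,-0.07],[-0.24,-0.24,0,0,0,-0.11],[-0.32,-0.33,0,0,0,-0.15],[-0.4,-0.42,0,0,0,-0.19],[-0.46,-0.48,0,0,0,-0.22],[-0.48,-0.5,0,0,0,-0.227],[-0.48,-0.5,0,0,0,-0.227]]]'|grep pos;  python3 go.py .561 -.386 .095 88
```

```text
position: [0.5026, -0.1869, 0.1962]
position: [0.5592, -0.3863, 0.1957]
shift [-0.007  0.001  0.336] turn [ 0.001 -0.001 -0.001] dist 0.101 t 23.65
```

```bash
python3 -m inch '[[[0,0,0.06,0,0,0],[0,0,0.14,0,0,0],[0,0,0.21,0,0,0],[0,0,0.27,0,0,0],[-0.007,0,0.31,0,0,0],[-0.007,0,0.325,0,0,0],[-0.007,0,0.336,0,0,0],[-0.007,0,0.336,0,0,0]]]' |grep -E 'pos|ft'; python3 -m inch '[[[0,0,0.005,0,0,0],[0,0,0.01,0,0,0],[0,0,0.015,0,0,0],[0,0,0.02,0,0,0],[0,0,0.025,0,0,0],[0,0,0.03,0,0,0],[0,0,0.03,0,0,0]]]' |grep -E 'pos|ft'; python3 -m inch '[[[0,0,0.003,0,0,0],[0,0,0.004,0,0,0],[0,0,0.004,0,0,0]]]' |grep -E 'pos|ft';python3 -m inch '[[[0,0,0.003,0,0,0],[0,0,0.004,0,0,0],[0,0,0.004,0,0,0]]]' |grep -E 'pos|ft'
```

```text
position: [0.5618, -0.3856, 0.0969]
ft_force: [0.2, 0.4, -0.2]
position: [0.5615, -0.3857, 0.0873]
ft_force: [0.1, -0.3, -0.3]
position: [0.5616, -0.3858, 0.0864]
ft_force: [0.6, 0.9, -0.5]
position: [0.5616, -0.3858, 0.0851]
ft_force: [0.2, 0.2, -0.8]
```

```bash
python3 -m inch '[[[0,0,0.003,0,0,0],[0,0,0.004,0,0,0],[0,0,0.004,0,0,0]]]' |grep -E 'pos|ft';python3 -m inch '[[[0,0,0.003,0,0,0],[0,0,0.004,0,0,0],[0,0,0.004,0,0,0]]]' |grep -E 'pos|ft'
```

```text
position: [0.5616, -0.3858, 0.0839]
ft_force: [-0.7, 0.2, -0.3]
position: [0.5617, -0.3859, 0.0833]
ft_force: [-0.7, 1.7, 4.5]
```

Contact. Release, rise, head for the sun block (.376,.250), closing at 48°.

```bash
python3 -m inch '[[[0,0,0,0,0,0],[0,0,0,0,0,0],[0,0,0,0,0,0],[0,0,0,0,0,0],[0,0,0,0,0,0]]]' 0.5 |grep -E 'pos|ft|wid';  python3 -m inch '[[[0,0,-0.03,0,0,0],[0,0,-0.08,0,0,0],[0,0,-0.18,0,0,0],[0,0,-0.3,0,0,0],[0,0,-0.36,0,0,0],[0,0,-0.38,0,0,0]]]'|grep -E 'pos|ft'; python3 go.py .45 0 .2 88; python3 go.py .376 .25 .2 48
```

```text
position: [0.5616, -0.3858, 0.0827]
ft_force: [-0.1, -0.2, -0.3]
gripper_width: 0.064
position: [0.5622, -0.3863, 0.2001]
ft_force: [-0.0, -0.5, 0.0]
shift [ 0.418  1.274 -0.005] turn [-0.001  0.002  0.   ] dist 0.402 t 27.45
shift [ 0.694  2.098 -0.008] turn [-0.001  0.002  0.349] dist 0.663 t 27.45
```

```bash
python3 -m inch '[[[0.03,0.1,0,0,0,0],[0.08,0.25,0,0,0,0],[0.13,0.4,0,0,0,0],[0.18,0.55,0,0,0,0],[0.23,0.7,0,0,0,0],[0.27,0.8,0,0,0,0]]]' 1 40|grep pos; python3 -m inch '[[[0.05,0.15,0,0,0,0],[0.1,0.3,0,0,0,0],[0.15,0.45,0,0,0,0],[0.2,0.6,0,0,0,0],[0.25,0.75,0,0,0,0],[0.27,0.8,0,0,0,0]]]'|grep pos;python3 -m inch '[[[0.04,0.13,0,0,0,0.07],[0.08,0.26,0,0,0,0.14],[0.12,0.38,0,0,0,0.21],[0.15,0.46,0,0,0,0.28],[0.155,0.5,0,0,0,0.349],[0.155,0.5,0,0,0,0.349]]]'|grep pos; python3 go.py .376 .25 .077 48; python3 - <<'E'
from h import *
f=grab('scene'); a=f['color'][60:200,200:380,::-1];b=f['color'][260:384,60:240,::-1]
cv2.imwrite('pics/s6.png',cv2.resize(np.vstack([a,b]),None,fx=2.2,fy=2.2))
E
```

```text
position: [0.4874, -0.1405, 0.1962]
position: [0.4144, 0.1024, 0.1964]
position: [0.3744, 0.2523, 0.1963]
shift [-0.009 -0.002  0.398] turn [-0. -0. -0.] dist 0.119 t 29.25
```

View pics/s6.png

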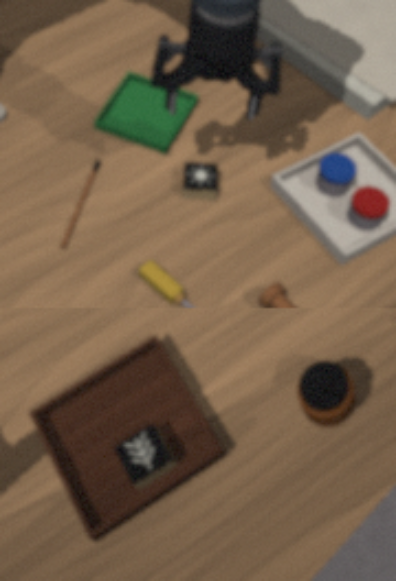

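The leaf block lies flat, carved side up, in the wooden tray (crop (143,452)). The gripper is above the sun block (crop (200,180)), clear of the small green tray. Grasping.

```bash
python3 -m inch '[[[-0.009,0,0.1,0,0,0],[-0.009,0,0.2,0,0,0],[-0.009,0,0.29,0,0,0],[-0.009,0,0.355,0,0,0],[-0.009,0,0.385,0,0,0],[-0.009,0,0.398,0,0,0],[-0.009,0,0.398,0,0,0]]]' | grep -v rot; python3 -m inch '[[[0,0,0,0,0,0],[0,0,0,0,0,0],[0,0,0,0,0,0],[0,0,0,0,0,0],[0,0,0,0,0,0],[0,0,0,0,0,0],[0,0,0,0,0,0],[0,0,0,0,0,0]]]' -1 40|grep -v rot;python3 -m inch '[[[0,0,-0.03,0,0,0],[0,0,-0.08,0,0,0],[0,0,-0.18,0,0,0],[0,0,-0.28,0,0,0],[0,0,-0.36,0,0,0],[0,0,-0.4,0,0,0],[0,0,-0.4,0,0,0]]]' |grep -v rot; python3 go.py .495 -.386 .2 48; python3 go.py .495 -.386 .2 88; python3 - <<'E'
from h import *
f=grab('scene'); cv2.imwrite('pics/s7.png',cv2.resize(f['color'][60:200,200:380,::-1],None,fx=2.5,fy=2.5))
E
```

```text
clock: 30.0
position: [0.3775, 0.2489, 0.0775]
ft_force: [0.6, -0.0, 0.1]
gripper_width: 0.0853
finger_force: 0.0
clock: 30.8
position: [0.3774, 0.2494, 0.0782]
ft_force: [-0.5, -0.8, 6.8]
gripper_width: 0.043
finger_force: 40.6
clock: 31.5
position: [0.3777, 0.2495, 0.1996]
ft_force: [-0.2, 0.3, -1.0]
gripper_width: 0.0428
finger_force: 41.1
shift [-1.707 -1.314 -0.003] turn [0.002 0.001 0.   ] dist 0.646 t 31.5
shift [-1.707 -1.314 -0.003] turn [ 0.001  0.001 -0.349] dist 0.646 t 31.5
```

View pics/s7.png

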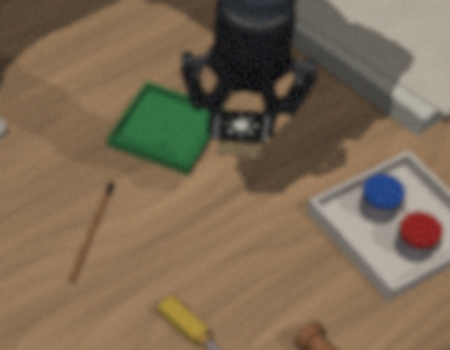

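The sun block is held level. Carrying it to the near half of the wooden tray.

```bash
python3 -m inch '[[[-0.04,-0.03,0,0,0,0],[-0.1,-0.08,0,0,0,0],[-0.2,-0.155,0,0,0,0],[-0.3,-0.23,0,0,0,0],[-0.4,-0.31,0,0,0,0],[-0.5,-0.385,0,0,0,0],[-0.57,-0.44,0,0,0,0]]]'|grep pos; python3 -m inch '[[[-0.1,-0.08,0,0,0,0],[-0.2,-0.155,0,0,0,0],[-0.3,-0.23,0,0,0,0],[-0.4,-0.31,0,0,0,0],[-0.5,-0.385,0,0,0,0],[-0.57,-0.44,0,0,0,0]]]'|grep pos; python3 -m inch '[[[-0.09,-0.07,0,0,0,-0.05],[-0.18,-0.14,0,0,0,-0.1],[-0.27,-0.21,0,0,0,-0.15],[-0.36,-0.28,0,0,0,-0.2],[-0.45,-0.35,0,0,0,-0.25],[-0.52,-0.4,0,0,0,-0.3],[-0.567,-0.434,0,0,0,-0.349],[-0.567,-0.434,0,0,0,-0.349]]]'|grep pos;  python3 go.py .495 -.386 .095 88
```

```text
position: [0.4157, 0.0348, 0.1965]
position: [0.4546, -0.1779, 0.1963]
position: [0.4939, -0.3881, 0.1955]
shift [-0.004  0.007  0.335] turn [ 0.001 -0.001  0.   ] dist 0.100 t 33.65
```

```bash
python3 -m inch '[[[0,0,0.06,0,0,0],[0,0,0.14,0,0,0],[0,0.003,0.21,0,0,0],[0,0.005,0.27,0,0,0],[-0.004,0.005,0.31,0,0,0],[-0.004,0.005,0.325,0,0,0],[-0.004,0.005,0.335,0,0,0],[-0.004,0.005,0.335,0,0,0]]]' |grep -E 'pos|ft'; python3 -m inch '[[[0,0,0.005,0,0,0],[0,0,0.01,0,0,0],[0,0,0.015,0,0,0],[0,0,0.02,0,0,0],[0,0,0.025,0,0,0],[0,0,0.03,0,0,0],[0,0,0.035,0,0,0],[0,0,0.035,0,0,0]]]' |grep -E 'pos|ft'; python3 -m inch '[[[0,0,0.003,0,0,0],[0,0,0.004,0,0,0],[0,0,0.004,0,0,0]]]' |grep -E 'pos|ft';python3 -m inch '[[[0,0,0.003,0,0,0],[0,0,0.004,0,0,0],[0,0,0.004,0,0,0]]]' |grep -E 'pos|ft'
```

```text
position: [0.4955, -0.3848, 0.0971]
ft_force: [1.0, -0.0, -0.2]
position: [0.4953, -0.3848, 0.0861]
ft_force: [-0.1, -0.2, -1.2]
position: [0.4954, -0.3849, 0.0852]
ft_force: [-0.3, 0.5, -0.6]
position: [0.4953, -0.3849, 0.0839]
ft_force: [-0.7, 0.1, -0.8]
```

```bash
python3 -m inch '[[[0,0,0.002,0,0,0],[0,0,0.003,0,0,0],[0,0,0.003,0,0,0]]]' |grep -E 'pos|ft'; python3 -m inch '[[[0,0,0.001,0,0,0],[0,0,0.002,0,0,0],[0,0,0.002,0,0,0]]]' |grep -E 'pos|ft'
```

```text
position: [0.4954, -0.3849, 0.0832]
ft_force: [0.2, 1.1, 1.0]
position: [0.4954, -0.3849, 0.0832]
ft_force: [-2.0, 2.2, 7.8]
```

```bash
python3 -m inch '[[[0,0,0,0,0,0],[0,0,0,0,0,0],[0,0,0,0,0,0],[0,0,0,0,0,0],[0,0,0,0,0,0]]]' 0.5 |grep -E 'pos|ft|wid';  python3 -m inch '[[[0,0,-0.03,0,0,0],[0,0,-0.08,0,0,0],[0,0,-0.18,0,0,0],[0,0,-0.3,0,0,0],[0,0,-0.36,0,0,0],[0,0,-0.38,0,0,0]]]'|grep -E 'pos|ft'; python3 go.py .466 .111 .2 96
```

```text
position: [0.4954, -0.3849, 0.0823]
ft_force: [-0.3, 0.2, 0.3]
gripper_width: 0.0639
position: [0.4959, -0.3854, 0.1996]
ft_force: [0.1, -0.2, 0.4]
shift [ 0.157  1.65  -0.007] turn [-0.002  0.001 -0.07 ] dist 0.497 t 37.55
```

```bash
python3 -m inch '[[[0.01,0.1,0,0,0,0],[0.025,0.25,0,0,0,0],[0.04,0.4,0,0,0,0],[0.055,0.55,0,0,0,0],[0.07,0.7,0,0,0,0],[0.08,0.83,0,0,0,0]]]' 1 60|grep pos; python3 -m inch '[[[0.01,0.15,0,0,0,-0.01],[0.025,0.3,0,0,0,-0.03],[0.04,0.45,0,0,0,-0.05],[0.055,0.6,0,0,0,-0.07],[0.07,0.75,0,0,0,-0.07],[0.078,0.81,0,0,0,-0.07],[0.078,0.82,0,0,0,-0.07]]]'|grep pos; python3 go.py .466 .111 .077 96; python3 - <<'E'
from h import *
import meas
f=grab('scene'); a=f['color'][120:260,180:380,::-1];b=f['color'][260:384,60:260,::-1]
cv2.imwrite('pics/s8.png',cv2.resize(np.vstack([a,b]),None,fx=2.2,fy=2.2))
c=meas.blob(f,'gouge',1);print(cv2.minAreaRect((toz(f,c,.012)[:,:2]*1000).astype(np.float32)))
E
```

```text
position: [0.4791, -0.133, 0.196]
position: [0.4644, 0.1135, 0.196]
shift [-0.005 -0.009  0.397] turn [ 0.    -0.001  0.002] dist 0.119 t 38.85
((466.90838623046875, 107.48080444335938), (58.014068603515625, 22.205732345581055), 6.070297718048096)
```

View pics/s8.png

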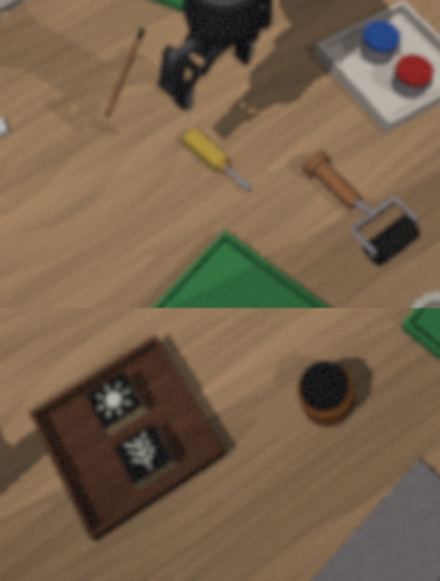

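Both blocks lie flat and apart in the wooden tray (crop (115,402) and (143,455)). Gouge next.

```bash
python3 -m inch '[[[-0.005,-0.009,0.1,0,0,0],[-0.005,-0.009,0.2,0,0,0],[-0.005,-0.009,0.29,0,0,0],[-0.005,-0.009,0.355,0,0,0],[-0.005,-0.009,0.385,0,0,0],[-0.005,-0.009,0.395,0,0,0],[-0.005,-0.009,0.395,0,0,0]]]' | grep -v rot; python3 -m inch '[[[0,0,0,0,0,0],[0,0,0,0,0,0],[0,0,0,0,0,0],[0,0,0,0,0,0],[0,0,0,0,0,0],[0,0,0,0,0,0],[0,0,0,0,0,0],[0,0,0,0,0,0]]]' -1 60|grep -v rot; python3 -m inch '[[[0,0,0,0,0,0],[0,0,0,0,0,0],[0,0,-0.03,0,0,0],[0,0,-0.08,0,0,0],[0,0,-0.18,0,0,0],[0,0,-0.28,0,0,0],[0,0,-0.36,0,0,0],[0,0,-0.4,0,0,0]]]' |grep -v rot; python3 - <<'E'
from h import *
f=grab('scene'); cv2.imwrite('pics/s9.png',cv2.resize(f['color'][100:320,180:400,::-1],None,fx=2.5,fy=2.5))
import meas
m=meas.mask('green',f['color']);cs,_=cv2.findContours(m,0,1);c=max(cs,key=cv2.contourArea)[:,0]
print(cv2.minAreaRect((toz(f,c,.015)[:,:2]*1000).astype(np.float32)))
E
python3 go.py .639 -.008 .2 102
```

```text
clock: 39.6
position: [0.4673, 0.1084, 0.0782]
ft_force: [1.0, 0.5, 0.2]
gripper_width: 0.0858
finger_force: 0.0
clock: 40.4
position: [0.4671, 0.109, 0.0785]
ft_force: [-0.9, -0.3, 6.8]
gripper_width: 0.0201
finger_force: 59.1
clock: 41.2
position: [0.4674, 0.109, 0.2007]
ft_force: [-0.4, 0.0, -0.9]
gripper_width: 0.0204
finger_force: 58.9
((659.0223388671875, -5.514198303222656), (146.20355224609375, 150.23739624023438), 12.09832763671875)
shift [-0.526 -0.448  0.008] turn [-0.     0.002 -0.052] dist 0.207 t 41.25
```

View pics/s9.png

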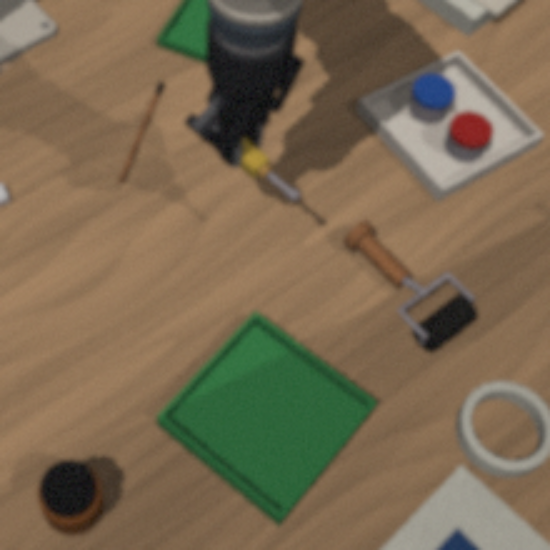

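The gouge is held by its handle. Carrying it to the large green tray.

```bash
python3 -c "
from h import *
print(proj(load('scene'),[[.542,.117,.132],[.542,.117,.122]]),'seen 310,189')"; python3 -m inch '[[[-0.04,-0.03,0,0,0,0],[-0.1,-0.09,0,0,0,-0.01],[-0.18,-0.16,0,0,0,-0.03],[-0.27,-0.24,0,0,0,-0.04],[-0.36,-0.32,0,0,0,-0.052],[-0.44,-0.39,0,0,0,-0.052],[-0.5,-0.43,0,0,0,-0.052],[-0.515,-0.447,0,0,0,-0.052]]]'|grep pos; python3 go.py .636 -.008 .096 102;python3 - <<'E'
from h import *
f=grab('scene'); cv2.imwrite('pics/s10.png',cv2.resize(f['color'][150:330,180:400,::-1],None,fx=2.5,fy=2.5))
E
```

```text
[[298.42145694 178.74741074]
 [297.96950597 181.1170775 ]] seen 310,189
position: [0.6365, -0.0101, 0.1959]
shift [-0.     0.007  0.333] turn [ 0.    -0.001 -0.001] dist 0.100 t 42.05
```

View pics/s10.png

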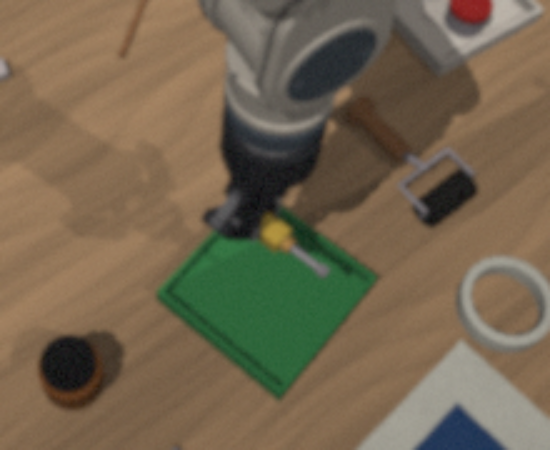

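The gouge is level; the blade's end earlier matched the level projection (about (300,180)), and what I took for the tip was shadow. It hangs over the tray with its blade inward, appearing toward the camera-far side because of its height. Lowering.

```bash
python3 -m inch '[[[0,0.003,0.06,0,0,0],[0,0.005,0.14,0,0,0],[0,0.007,0.21,0,0,0],[0,0.007,0.27,0,0,0],[0,0.007,0.31,0,0,0],[0,0.007,0.325,0,0,0],[0,0.007,0.333,0,0,0],[0,0.007,0.333,0,0,0]]]' |grep -E 'pos|ft'; python3 - <<'E'
from h import *
f=grab('scene'); cv2.imwrite('pics/s11.png',cv2.resize(f['color'][150:330,180:400,::-1],None,fx=2.5,fy=2.5))
E
```

```text
position: [0.6344, -0.0061, 0.0985]
ft_force: [0.7, -1.0, 0.5]
```

View pics/s11.png

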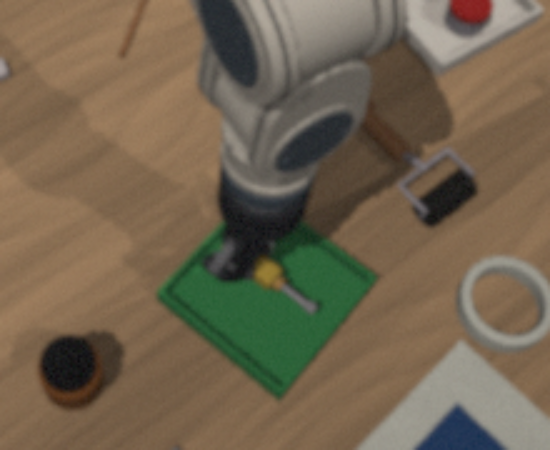

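Well centred, blade tip at crop (318,307) inside the walls. Final lowering; contact expected at about 0.0835.

```bash
python3 -m inch '[[[0,0,0.006,0,0,0],[0,0,0.012,0,0,0],[0,0,0.018,0,0,0],[0,0,0.024,0,0,0],[0,0,0.03,0,0,0],[0,0,0.036,0,0,0],[0,0,0.04,0,0,0],[0,0,0.04,0,0,0]]]' |grep -E 'pos|ft'; python3 -m inch '[[[0,0,0.003,0,0,0],[0,0,0.004,0,0,0],[0,0,0.004,0,0,0]]]' |grep -E 'pos|ft'
```

```text
position: [0.6342, -0.0061, 0.0858]
ft_force: [-0.1, 0.2, -0.8]
position: [0.6343, -0.0061, 0.0849]
ft_force: [0.4, -0.2, -0.8]
```

```bash
python3 -m inch '[[[0,0,0.003,0,0,0],[0,0,0.004,0,0,0],[0,0,0.004,0,0,0]]]' |grep -E 'pos|ft';python3 -m inch '[[[0,0,0.001,0,0,0],[0,0,0.002,0,0,0],[0,0,0.002,0,0,0]]]' |grep -E 'pos|ft'
```

```text
position: [0.6343, -0.0062, 0.0837]
ft_force: [-0.7, -0.2, -0.7]
position: [0.6343, -0.0061, 0.0836]
ft_force: [-2.2, 0.1, 4.4]
```

```bash
python3 -m inch '[[[0,0,0,0,0,0],[0,0,0,0,0,0],[0,0,0,0,0,0],[0,0,0,0,0,0],[0,0,0,0,0,0]]]' 0.2 |grep -E 'pos|ft|wid';  python3 -m inch '[[[0,0,-0.03,0,0,0],[0,0,-0.08,0,0,0],[0,0,-0.18,0,0,0],[0,0,-0.3,0,0,0],[0,0,-0.4,0,0,0],[0,0,-0.5,0,0,0]]]'|grep -E 'pos|ft'; python3 -m inch '[[[0.1,0,0,0,0,0],[0.25,0,0,0,0,0],[0.4,0,0,0,0,0],[0.55,0,0,0,0,0],[0.7,0,0,0,0,0],[0.7,0,0,0,0,0],[0.7,0,0,0,0,0]]]'|grep -E 'clock|pos|ft'; python3 - <<'E'
from h import *
f=grab('scene'); cv2.imwrite('pics/s12.png',cv2.resize(f['color'][:,:,::-1],None,fx=1.55,fy=1.55))
E
```

```text
position: [0.6343, -0.0061, 0.083]
ft_force: [0.2, 0.4, -1.4]
gripper_width: 0.0512
position: [0.6341, -0.0061, 0.2354]
ft_force: [1.3, -0.0, 0.0]
clock: 46.45
position: [0.4285, -0.05, 0.2343]
ft_force: [1.1, 0.5, 0.8]
```

View pics/s12.png

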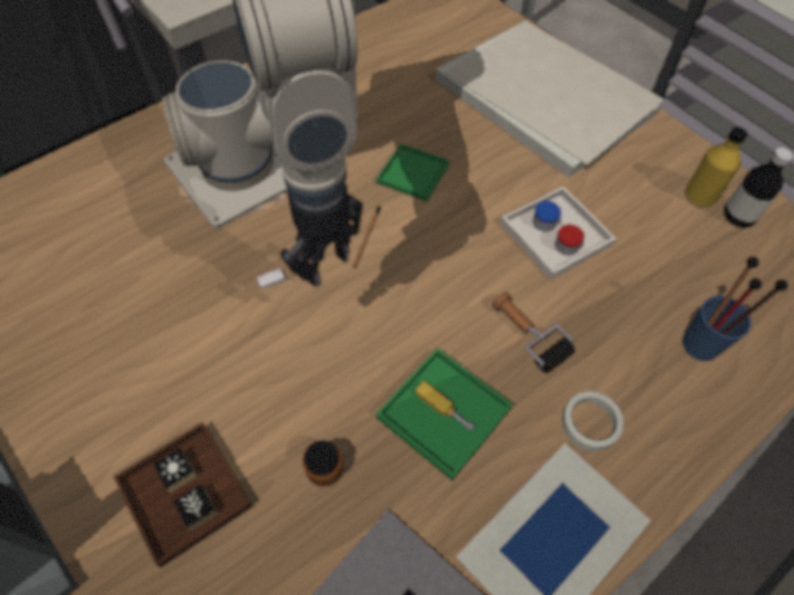

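All five rest in their trays: tins at (547,213) and (570,238), blocks at (173,467) and (193,506), gouge at (443,403). The jar (322,461) and brayer (535,335) have not moved.

```bash
python3 -c "
from rig import ctrl
print(ctrl.hand_in())"
```

```text
the job is handed in; nothing more can be done
None
```

I handed the job in at about 46 s of the 128 s allowed: the final picture shows both tins in the white tray, both blocks carved side up in the wooden tray and the gouge in the large green tray, with the jar and ink roller where they stood.

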